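# Set the polariser ring and hold the lamp on

### The arm

A 6-joint arm with a two-finger parallel gripper is mounted at the origin on the work surface; the furniture and walls round the work are solid. World frame = base frame: x ahead of the robot, y to its left, z up, the work surface at z = 0. Lengths are in m, angles in rad, forces in N, time in s.
With the tool pointing down it reaches from about 0.3 to 0.875 m from the base axis. Payload 6.4 kg.
Tool frame: the origin (TCP) lies midway between the tips of the shut fingers; the grasp point (between the pads) lies 19 mm behind it; z points along the fingers, y is the line along which they close (so a half turn about z gives the same grasp; the last joint's range is limited). The gripper opens to 85 mm and grips with 20 to 120 N. Pads are 22 mm wide; open, the fingers measure 114 mm over their backs; the gripper's body (76 mm by 85 mm) begins 54 mm behind the grasp point. The pads swing forward as they close: fully open they stand 13 mm farther back than shut.
Start: joints at [0.946, 0.181, 1.607, -0, 1.354, -0.206], TCP at [0.234, 0.525, 0.231] pointing down, gripper open.
Joint ranges: [-2.99, 2.99], [-0.89, 2.07], [0.3, 2.58], [-1.14, 4.28], [0, 2.63], [-3.12, 3.12]. Speed limits (rad/s): [2.57, 2.57, 3.01, 3.14, 3.14, 3.14].

### API

Orientations are given as a unit quaternion [w, x, y, z].
In Python, from bench import sensors, vision, ctrl gives the robot as it stands.
- The arm moves only by the tool carry_out, never from a script. Its argument "deltas" is text: rows parted by semicolons, each of 7 numbers parted by spaces: the shift along the tool's x, y, z in mm, then the turn, a rotation vector about the tool's x, y, z in rad, then the closure, from 0 (fully open) to 1 (shut). In form: tx ty tz ax ay az claw; .... A call has 1 to 12 rows; each row is the pose to reach, as a shift and turn from the pose commanded when the call began, along the tool's axes at that moment; what a row does not reach only later rows make up. A row lasts 1/8 s, in which the tool goes at most 62.5 mm and 10.7 degrees, less where a joint would pass 70% of its speed; a pose out of reach is approached as far as the arm can. A call with a gripper value outside its range is refused whole. The fingers move at their own pace and stop on an object; the grip force is fixed at half the most. Time passes only in rows, so rows that repeat a pose let the fingers close. It gives the time, the measured TCP pose, the force, the opening and the grip force at its end, in the units of the state.
- sensors.get_obs(): the state, without advancing time (a new reading comes with each control period).
- vision.camera(name): name is "scene" or "top"; returns the picture (384x512x3 uint8, blue, green, red); there is no depth.
- vision.camera_model(name): a dict with "K" (3x3 intrinsics, pixels), "extrinsics" (4x4, takes a point from world to camera coordinates). Camera axes: x right, y down, z forward; pixel columns grow to the right and rows downward; lengths in m; the calibration is good to about 2 mm. A picture is of the moment at which its call begins. camera_model takes no time and is no camera call.
- ctrl.hand_in(): hands the job in; it is judged then, once.
The state is a dict: "time_s": time; "q": joint angles; "dq": joint speeds; "joint_efforts": joint torques, N m; "eef_pos": TCP position; "eef_rot": TCP orientation; "wrist_force": force on the tool from outside, world axes, zero at the start; "torque": the same for the moment, N m; "opening": opening from 0.0 (shut) to 1.0 (fully open); "grasp_force": force on a finger pad.
Only numpy, scipy, OpenCV 4.12 (cv2) and the standard library are available. Lean on these libraries where they do the work, as an engineer would, in place of code of your own. Each camera call takes 0.05 s, during which the arm holds its last target. There are 200 camera calls.

### The job

Set up the round polariser stage to look for moulding stress in the violet housing that sits on its glass: with the fingertips, push the upright lever pin of the ring around the arc until the ring's pointer lines up with the bar-shaped mark on the rim (not with the round mark). Then press the button of the lamp switch box fully down with the fingertips and keep it pressed; finish while holding it down. Do not grasp or lift anything, and leave the housing and the other things where they are.

Things in the scene. Friction and masses are not known exactly. Their poses are not given: they have to be found in the camera images.
- stage: Round white polariser stage, 204 mm across, fixed to the bench. Origin: on its vertical axis at bench level, z up. Its white rim top is 30 mm above the bench. A black-engraved tick scale runs round the -x half of the rim top at 77 to 89 mm from the axis. A glass plate of 37 mm radius, top 33 mm above the bench, lies in the middle; around the plate turns a dark steel ring (41 to 56 mm from the axis, top 45 mm above the bench).
- ring (a joint): Angle of the dark ring in rad, range -2.1 to 2.1. At 0 the lever and pointer point along the stage's own -x; positive turns counter-clockwise seen from above, so that at +1.57 they point along the stage's -y and at -1.57 along its +y. It has friction, turns with about 2 N pushed sideways at the lever pin, and stays where it is left (it does not coast). It starts between -0.6 and 0.6, on the side of the stage facing the robot, between the two marks.
- lever_top (a point): Centre of the top of the lever pin: an upright round steel pin 12 mm in diameter on the ring, 58 mm from the stage's axis. Its top is 86.5 mm above the bench and it stands 42 mm above the ring's arm (top of the arm 44.5 mm above the bench, 16 mm wide). Its sides are free all round, above the sample and the marks.
- pointer_tip (a point): Tip of the pointer: the 5 mm wide dark nose just outside the lever pin, in line with it, 74 mm from the stage's axis and 38 mm above the bench. The point's x points outward from the axis along the pointer, z up.
- bar_mark: The target mark: a black bar 10 mm wide, 24 mm long (its long side lies along its own y, roughly outward from the stage's axis) and 8 mm high, fixed on the stage's rim. Origin: centre of its underside, 30 mm above the bench, 86 to 87 mm from the stage's axis. It lies near the stage's +y or -y side; the round mark is at the opposite side. The ring is set when the line from the axis through pin and pointer passes over this origin.
- round_mark: The other mark, not to be used: a black round disc 13 mm in diameter, 8 mm high, fixed on the rim at the opposite side. Origin: centre of its underside.
- switch_box: Lamp switch box, white, 72 x 72 mm and 32 mm high, fixed to the bench to the left or right of the stage, with one round push button in the middle of its top. Origin: centre of its underside.
- lamp_top (a point): Centre of the top of the button's cap, a grey round cap 32 mm in diameter, 56 mm above the bench when released and 48 mm when fully down, standing out of a fixed black collar 48 mm in diameter whose top is 44 mm above the bench; moves down with the cap.
- lamp (a joint): Travel of the lamp button in m: 0 released, 0.008 fully down. It is sprung and comes up when let go; it needs about 6 N to stay fully down.
- sample: Violet plastic housing, 40 x 51 x 22 mm, 12 g, loose on the glass plate in the middle of the stage, its top 55 mm above the bench. Origin: centre of its underside. Not to be moved.
- label_roll: Roll of labels, 76 mm across, 41 mm high, standing loose at the other side of the stage from the switch box. Origin: centre of its underside. Not to be moved.
- dome: White dome cap, 37 mm across, 34 mm high, loose in front of the stage. Origin: centre of its underside. Not to be moved.
- spare_housing: Second violet housing, 40 x 51 x 22 mm, loose on the bench in front of the stage. Origin: centre of its underside. Not to be moved.
Not all that is in view belongs to the job. Leave any yellow look-alike of the switch_box alone.

How it is judged:
On the way, in this order (a step that is already met when the one before it is completed fails the run):
1. the pointer stands in line with the bar mark (y of bar_mark in the frame of pointer_tip between -0.005 and 0.005 m and x of bar_mark in the frame of pointer_tip above 0 m and velocity of joint ring between -0.1 and 0.1 rad/s), for 0.3 s.
2. the lamp button is held down with the pointer still at the bar mark (y of bar_mark in the frame of pointer_tip between -0.005 and 0.005 m and x of bar_mark in the frame of pointer_tip above 0 m and value of joint lamp above 0.006 m), for 0.3 s.
At the end, for the whole second after the job is handed in: The bar mark's centre is within 5 mm sideways of the pointer's line (about 3 degrees), the fingers hold the lamp button at least 6 mm of its 8 mm down, and the housing on the glass is within 10 mm of where it was (all of step 2 and contact force between the fingers and switch_box above 1 N and distance of sample from where it was at the start of the episode below 0.01 m); the arm keeps its last pose, push and grip.
It fails at once if the housing on the glass is lifted or moved more than 10 mm (distance of sample from where it was at the start of the episode above 0.01 m).
It fails at once if the label roll is lifted or moved more than 20 mm (distance of label_roll from where it was at the start of the episode above 0.02 m).
It fails at once if the dome cap is lifted or moved more than 20 mm (distance of dome from where it was at the start of the episode above 0.02 m).
It fails at once if the spare housing is lifted or moved more than 20 mm (distance of spare_housing from where it was at the start of the episode above 0.02 m).
It also fails if it takes over 58 s, if anything falls off the work surface, if the arm or the gripper's body presses on something with over 40 N, if the wrist force passes 120 N, or if a joint passes its speed limit or range.

## Working session

There is one attempt and no reset: what is moved stays moved. The work goes in short steps, Python scripts to look and compute and a tool call to move; the robot and the scene stay as the last step left them, time stands still between calls to the robot, and variables do not carry over. Pictures are saved under pics/ and viewed, at most 10 in all, crops included, and the job is handed in when it is done.

Besides the shell and the picture viewer there is one more tool, called after "Request:" by a JSON object that holds its "method" and its "body", one argument or row to a line. carry_out: Moves the arm, as the interface text tells. Its arguments: {"type":"object","properties":{"deltas":{"type":"string"}},"required":["deltas"]}

```bash
ls; mkdir -p pics; python3 - <<'E'
from bench import sensors, vision
import cv2, numpy as np
for n in("scene","top"):
    im=vision.camera(n); cv2.imwrite(f"pics/{n}0.png",im)
    m=vision.camera_model(n); print(n,np.round(m["K"],1).tolist(),np.round(m["extrinsics"],4).tolist())
o=sensors.get_obs();print({k:np.round(v,3).tolist() for k,v in o.items()})
E
```

```text
pics
scene [[425.4, 0.0, 248.8], [0.0, 425.4, 187.8], [0.0, 0.0, 1.0]] [[0.8166, -0.5771, -0.0142, -0.368], [-0.4173, -0.5732, -0.7052, 0.291], [0.3988, 0.5818, -0.7088, 0.9798], [0.0, 0.0, 0.0, 1.0]]
top [[446.6, 0.0, 254.3], [0.0, 446.6, 187.2], [0.0, 0.0, 1.0]] [[-0.011, -0.9998, -0.0191, 0.0539], [-0.992, 0.0133, -0.1258, 0.5002], [0.1261, 0.0175, -0.9919, 0.9474], [0.0, 0.0, 0.0, 1.0]]
{'time_s': 0.1, 'q': [0.946, 0.181, 1.608, -0.0, 1.354, -0.206], 'dq': [0.0, -0.001, -0.001, -0.0, 0.001, 0.002], 'joint_efforts': [0.0, -44.588, -35.224, -0.0, 0.004, -0.0], 'eef_pos': [0.234, 0.525, 0.23], 'eef_rot': [-0.0, 0.208, 0.978, -0.001], 'wrist_force': [0.255, 0.108, 0.194], 'torque': [-0.01, 0.001, -0.025], 'grasp_force': 0.0, 'opening': 1.0}
```

View pics/scene0.png

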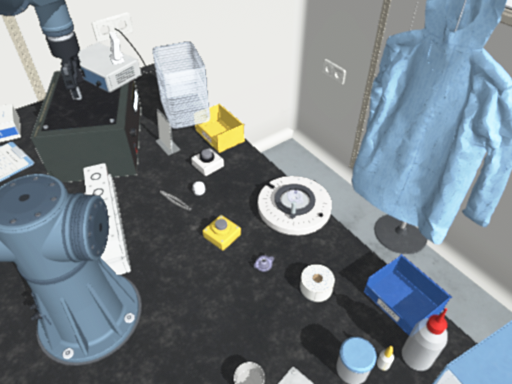

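View pics/top0.png

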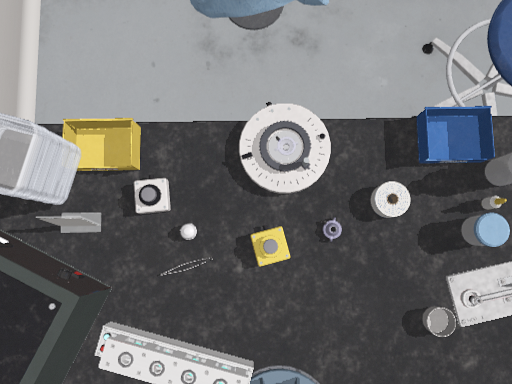

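The top view shows the stage at (285,147), the white switch box at (152,196), and a yellow look-alike at (270,247). The label roll is at (391,199), the dome at (189,231) and the spare housing at (332,229). Mark candidates are (247,156), (322,136) and a dark thing at (268,103), so I'll crop in close.

```bash
python3 - <<'E'
import cv2
im=cv2.imread("pics/top0.png")
c=cv2.resize(im[95:200,230:340],None,fx=5.6,fy=5.6,interpolation=cv2.INTER_CUBIC)
cv2.imwrite("pics/c1.png",c)
E
```

```text
(no output)
```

View pics/c1.png

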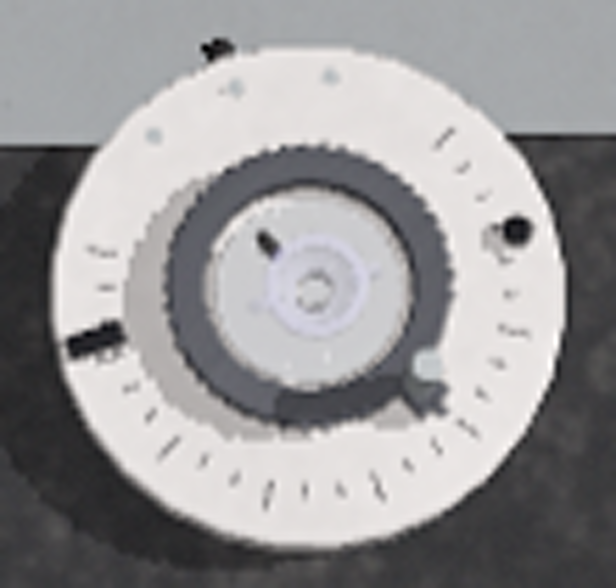

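The crop shows the bar mark at px (247.0,155.7), the round mark at (322.1,136.3) and the pin top at (306.4,159.6). The pointer tip is at (308.6,166.4) and the rim centre near (285,148). The button choice is the white box at (152,196), not the yellow one at (270,247). Next I'll compute positions.

```bash
cat > h.py <<'E'
import numpy as np
from bench import vision
from scipy.optimize import least_squares
M={n:vision.camera_model(n) for n in("scene","top")}
def ray(n,u,v,z):
    m=M[n];K=np.array(m["K"]);E=np.array(m["extrinsics"]);R,t=E[:3,:3],E[:3,3]
    c=-R.T@t;d=R.T@np.linalg.solve(K,[u,v,1]);return c+d*(z-c[2])/d[2]
def proj(n,p):
    m=M[n];E=np.array(m["extrinsics"]);q=np.array(m["K"])@(E[:3,:3]@np.asarray(p)+E[:3,3]);return q[:2]/q[2]
E
python3 - <<'E'
from h import *
import cv2
C=lambda x,y:(x/5.6+230,y/5.6+95)
rim=[ray("top",*C(*p),.03) for p in[(52,290),(566,290),(310,47),(110,137),(500,122)]]
f=least_squares(lambda c:[np.hypot(*(r[:2]-c))-.102 for r in rim],rim[2][:2]-[.1,0]);c=f.x
print("centre",c.round(4),(f.fun*1e3).round(1))
for n,p,z in[("bar",(95,340),.038),("round",(516,231),.038),("pin",(428,362),.0865),("tip",(440,408),.038),("samp",(315,288),.055)]:
    w=ray("top",*C(*p),z);d=w[:2]-c;print(n,w.round(4),"r",np.hypot(*d).round(4),"ang",np.degrees(np.arctan2(d[1],d[0])).round(1))
for n,p,z in[("box",(152,196),.032),("btn",(150,195),.056),("dome",(189,231),.02),("spare",(332,229),.02),("roll",(391,199),.041),("yellow",(270,247),.05)]: print(n,ray("top",*p,z).round(4))
im=cv2.imread("pics/top0.png");s=cv2.imread("pics/scene0.png")
cv2.imwrite("pics/c2.png",np.hstack([cv2.resize(im[170:225,120:184],(400,344),interpolation=2),cv2.resize(s[138:186,180:236],(400,344),interpolation=2)]))
E
```

```text
centre [ 0.5891 -0.0219] [ 0.3 -0.7 -1.   0.1  1.4]
bar [0.5701 0.0631 0.038 ] r 0.0872 ang 102.6
round [ 0.6113 -0.1031  0.038 ] r 0.0842 ang -74.7
pin [ 0.5503 -0.0623  0.0865] r 0.056 ang -133.9
tip [ 0.5411 -0.0714  0.038 ] r 0.0689 ang -134.1
samp [ 0.5859 -0.0227  0.055 ] r 0.0033 ang -167.3
box [0.4843 0.2729 0.032 ]
btn [0.4839 0.2712 0.056 ]
dome [0.4072 0.1927 0.02  ]
spare [ 0.4079 -0.1209  0.02  ]
roll [ 0.4701 -0.2464  0.041 ]
yellow [0.3706 0.0157 0.05  ]
```

View pics/c2.png

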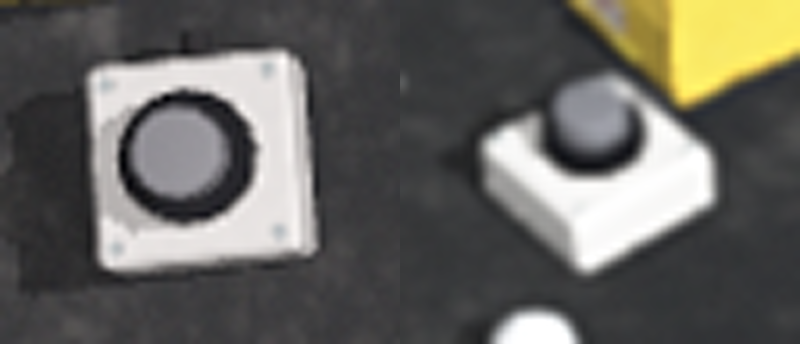

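The crop shows the white box with the grey cap at crop (177,152), which is top px (148.3,194.3). It's confirmed as the real switch. The ring must turn about 123° clockwise, with the pin going from 226° to 102.6°. I'll push with the shut fingers from the far side, turning the tool along with the arc.

```bash
cat >> h.py <<'E'
from scipy.spatial.transform import Rotation as Ro
from bench import sensors
c=np.array([.5891,-.0219])
def pose(x,y,z,a): 
    a=np.radians(a);return np.array([x,y,z]),np.array([[np.cos(a),np.sin(a),0],[np.sin(a),-np.cos(a),0],[0,0,-1]])
def push(phi,gap=.017,z=.062,r=.058):  # phi: pin angle deg, pusher behind it
    f=np.radians(phi);t=np.array([np.sin(f),-np.cos(f)]);p=c+r*np.array([np.cos(f),np.sin(f)])-gap*t
    return pose(*p,z,phi-90)
def rows(targets,claw=1):
    o=sensors.get_obs();p0=np.array(o["eef_pos"]);q=o["eef_rot"];R0=Ro.from_quat(np.r_[q[1:],q[0]]).as_matrix()
    for p,R in targets:
        print(*(R0.T@(p-p0)*1e3).round(0).astype(int),*(Ro.from_matrix(R0.T@R).as_rotvec().round(3)+0),claw,end="; ")
    print()
E
python3 - <<'E'
from h import *
print(ray("top",148.3,194.3,.056))
a=push(226.1,.034,.16);b=push(226.1,.034,.062)
rows([a]);print(a[0],b[0]);rows([b])
E
```

```text
[0.48545465 0.27494034 0.056     ]
-559 -421 71 -0.002 0.0 0.347 1; 
[ 0.57338143 -0.08726763  0.16      ] [ 0.57338143 -0.08726763  0.062     ]
-560 -421 169 -0.002 0.0 0.347 1;
```

Request:
{"method": "carry_out", "body": {
  "deltas": "-559 -421 71 0 0 0.347 1; -559 -421 71 0 0 0.347 1; -559 -421 71 0 0 0.347 1; -559 -421 71 0 0 0.347 1; -559 -421 71 0 0 0.347 1; -559 -421 71 0 0 0.347 1; -559 -421 71 0 0 0.347 1; -559 -421 71 0 0 0.347 1; -559 -421 71 0 0 0.347 1; -559 -421 71 0 0 0.347 1; -559 -421 71 0 0 0.347 1; -559 -421 71 0 0 0.347 1"
}}

```text
time_s: 1.6
eef_pos: [0.574, -0.09, 0.1593]
eef_rot: [-0.0, 0.375, 0.927, -0.0]
wrist_force: [-0.1, 0.3, -0.7]
opening: 0.003
grasp_force: 0.0
```

Request:
{"method": "carry_out", "body": {
  "deltas": "0 0 0 0 0 0 1; 0 0 0 0 0 0 1"
}}

```text
time_s: 1.85
eef_pos: [0.5726, -0.0851, 0.1601]
eef_rot: [-0.001, 0.373, 0.928, 0.0]
wrist_force: [0.2, 0.5, 0.2]
opening: -0.001
grasp_force: 0.0
```

```bash
python3 - <<'E'
from h import *
print(sensors.get_obs()["eef_pos"],sensors.get_obs()["opening"])
rows([push(226.1,.034,.062)])
E
```

```text
[ 0.5725609  -0.08506623  0.16010891] -0.0007985679224374591
-2 -1 98 0.0 -0.001 0.002 1;
```

Request:
{"method": "carry_out", "body": {
  "deltas": "-2 -1 50 0 0 0 1; -2 -1 80 0 0 0 1; -2 -1 98 0 0 0 1; -2 -1 98 0 0 0 1; -2 -1 98 0 0 0 1; -2 -1 98 0 0 0 1"
}}

```text
time_s: 2.6
eef_pos: [0.5751, -0.089, 0.0639]
eef_rot: [0.001, 0.374, 0.928, 0.0]
wrist_force: [-0.2, -0.9, 0.7]
opening: 0.0
grasp_force: 0.0
```

```bash
python3 - <<'E'
from h import *
import cv2
t=vision.camera("top");s=vision.camera("scene")
cv2.imwrite("pics/c3.png",np.hstack([cv2.resize(t[95:200,230:340],(400,382),interpolation=2),cv2.resize(s[165:245,250:335],(400,382),interpolation=2)]))
print(sensors.get_obs()["eef_pos"])
rows([push(p) for p in (226,218,210,202,194,186,178,170,162,154,146,138)])
E
```

```text
[ 0.57477492 -0.0889766   0.06340463]
19 0 1 0.001 0.002 0.002 1; 28 -2 1 0.001 0.002 0.142 1; 36 -2 1 0.001 0.002 0.281 1; 44 -2 1 0.001 0.002 0.421 1; 53 0 1 0.001 0.002 0.561 1; 61 3 1 0.001 0.001 0.7 1; 68 7 1 0.001 0.001 0.84 1; 75 12 1 0.002 0.001 0.98 1; 81 18 1 0.002 0.001 1.119 1; 86 24 1 0.002 0.001 1.259 1; 90 32 1 0.002 0.001 1.398 1; 94 39 1 0.002 0.001 1.538 1;
```

View pics/c3.png

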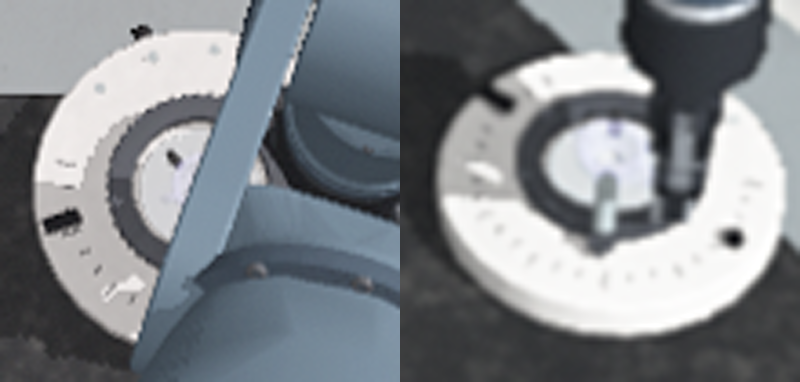

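In the scene half, the shut fingers (680,190) stand beside the pin (605,200) on the correct, anticlockwise side. I'll start the push.

Request:
{"method": "carry_out", "body": {
  "deltas": "10 0 1 0 0 0 1; 19 0 1 0 0 0 1; 28 -2 1 0 0 0.14 1; 36 -2 1 0 0 0.28 1; 44 -2 1 0 0 0.42 1; 53 0 1 0 0 0.56 1; 61 3 1 0 0 0.7 1; 68 7 1 0 0 0.84 1; 75 12 1 0 0 0.98 1; 81 18 1 0 0 1.12 1; 81 18 1 0 0 1.12 1; 81 18 1 0 0 1.12 1"
}}

```text
time_s: 4.2
eef_pos: [0.528, -0.0194, 0.0613]
eef_rot: [-0.0, 0.808, 0.589, 0.0]
wrist_force: [0.2, 0.9, -0.0]
opening: 0.0
grasp_force: 0.0
```

```bash
python3 - <<'E'
from h import *
import cv2
t=vision.camera("top");s=vision.camera("scene")
cv2.imwrite("pics/c4.png",np.hstack([cv2.resize(t[95:200,230:340],(400,382),interpolation=2),cv2.resize(s[165:245,250:335],(400,382),interpolation=2)]))
print(sensors.get_obs()["eef_pos"])
rows([push(p) for p in (154,146,138,130,122,114,110)])
E
```

```text
[ 0.52803882 -0.01963464  0.06124269]
8 -1 -1 0.0 0.0 0.14 1; 16 -2 -1 0.0 0.0 0.28 1; 25 -1 -1 0.0 0.0 0.42 1; 33 1 -1 0.0 0.0 0.559 1; 41 3 -1 0.0 0.0 0.699 1; 48 7 -1 0.0 0.0 0.838 1; 52 10 -1 0.0 0.0 0.908 1;
```

View pics/c4.png

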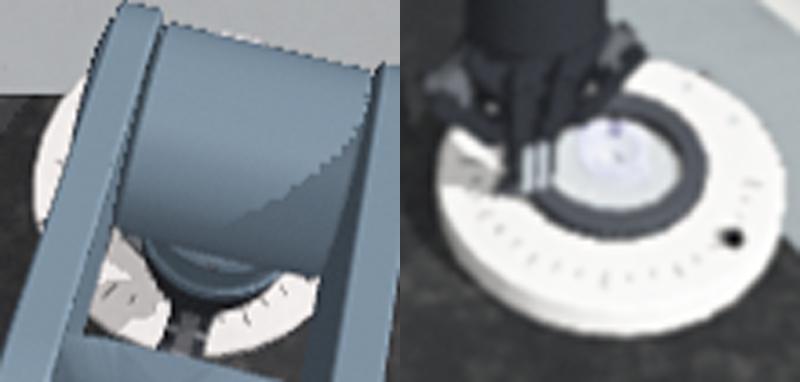

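The ring has followed, and its pointer now shows just beyond the fingers at (505,185). I'll continue to about 108°, then lift off and measure.

Request:
{"method": "carry_out", "body": {
  "deltas": "8 -1 0 0 0 0.14 1; 16 -2 0 0 0 0.28 1; 25 -1 0 0 0 0.42 1; 33 1 0 0 0 0.56 1; 41 3 0 0 0 0.7 1; 48 7 0 0 0 0.84 1; 52 10 0 0 0 0.91 1; 52 10 0 0 0 0.91 1; 52 10 0 0 0 0.91 1"
}}

```text
time_s: 5.42
eef_pos: [0.5534, 0.0266, 0.0611]
eef_rot: [-0.0, 0.985, 0.173, -0.0]
wrist_force: [-0.7, 0.5, -0.7]
opening: 0.001
grasp_force: 0.6
```

```bash
python3 - <<'E'
from h import *
import cv2
t=vision.camera("top");s=vision.camera("scene")
cv2.imwrite("pics/c5.png",np.hstack([cv2.resize(t[95:200,230:340],(400,382),interpolation=2),cv2.resize(s[165:245,250:335],(400,382),interpolation=2)]))
print(sensors.get_obs()["eef_pos"])
rows([push(110),push(102.6)])
for phi in(110,106,102.6):
    f=np.radians(phi);print(phi,[proj("scene",[*(c+r*np.array([np.cos(f),np.sin(f)])),z]).round(1) for r,z in((.058,.0865),(.074,.038))])
E
```

```text
[0.55349043 0.02654999 0.06113228]
0 0 -1 0.0 0.0 -0.002 1; 7 -2 -1 0.0 0.0 0.127 1; 
110 [array([276.9, 178.2]), array([271.5, 188.4])]
106 [array([277.7, 177.4]), array([272.6, 187.3])]
102.6 [array([278.5, 176.7]), array([273.5, 186.5])]
```

View pics/c5.png

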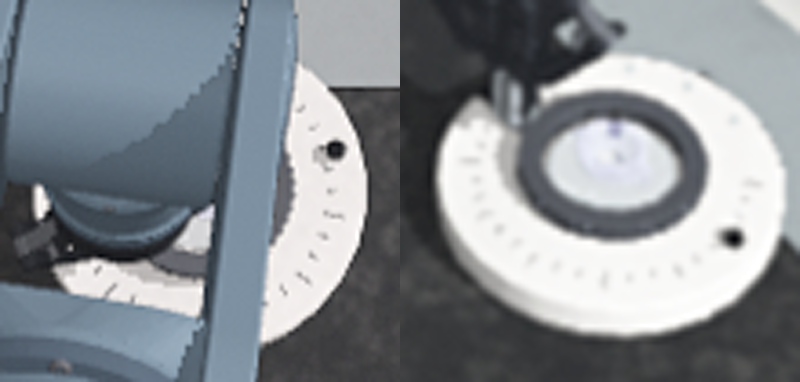

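The fingers hide the pin and the bar, so I'll back off, go up, swing toward the switch and measure.

Request:
{"method": "carry_out", "body": {
  "deltas": "-12 0 0 0 0 0 1; -15 0 -50 0 0 0 1; -15 0 -100 0 0 0 1; -15 -60 -100 0 0 0 1; -15 -120 -100 0 0 0 1; -15 -180 -100 0 0 0 1; -15 -240 -100 0 0 0 1; -15 -263 -100 0 0 0 1; -15 -263 -100 0 0 0 1; -15 -263 -100 0 0 0 1"
}}

```text
time_s: 6.78
eef_pos: [0.4507, 0.2682, 0.1614]
eef_rot: [0.0, 0.985, 0.172, 0.0]
wrist_force: [0.2, 0.0, -0.6]
opening: -0.003
grasp_force: 0.0
```

```bash
python3 - <<'E'
from h import *
import cv2
t=vision.camera("top");cv2.imwrite("pics/top6.png",t)
cv2.imwrite("pics/c6.png",cv2.resize(t[95:200,230:340],None,fx=5.6,fy=5.6,interpolation=cv2.INTER_CUBIC))
E
```

```text
(no output)
```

View pics/c6.png

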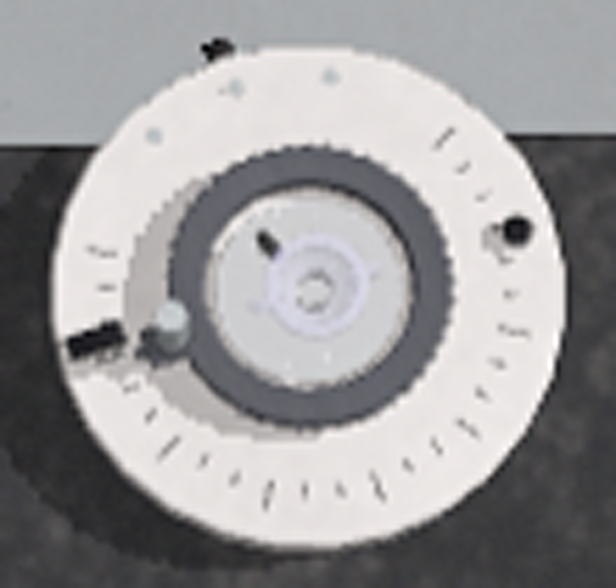

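The pin top is at crop (171,317), the pointer tip at about (140,349) and the bar centre at (95,340). The pointer is a few degrees short of the bar.

```bash
python3 - <<'E'
from h import *
C=lambda x,y:(x/5.6+230,y/5.6+95)
for n,p,z in[("bar",(95,340),.038),("pin",(171,317),.0865),("tip",(140,349),.038)]:
    w=ray("top",*C(*p),z);d=w[:2]-c;print(n,w.round(4),"r",np.hypot(*d).round(4),"ang",np.degrees(np.arctan2(d[1],d[0])).round(1))
a=push(110,.032,.1614);b=push(110,.032)
rows([a,b,push(102.6)]);print(a[0])
for phi in(102.6,110):
    f=np.radians(phi);print(phi,[((proj("top",[*(c+r*np.array([np.cos(f),np.sin(f)])),z])-[230,95])*5.6).round(0) for r,z in((.058,.0865),(.074,.038),(.0865,.038))])
E
```

```text
bar [0.5701 0.0631 0.038 ] r 0.0871 ang 102.6
pin [0.5687 0.033  0.0865] r 0.0586 ang 110.4
tip [0.5662 0.0455 0.038 ] r 0.0712 ang 108.7
0 262 0 0.0 0.0 -0.004 1; 0 262 99 0.0 0.0 -0.004 1; 22 260 99 0.0 0.0 0.125 1; 
[0.53919267 0.02165753 0.1614    ]
102.6 [array([166., 297.]), array([127., 332.]), array([ 97., 340.])]
110 [array([172., 316.]), array([135., 355.]), array([105., 366.])]
```

The push is well calibrated: I commanded 110° and the pin reads 110.4°. I'll go back and push on to 102.6°, then leave the same way.

Request:
{"method": "carry_out", "body": {
  "deltas": "0 60 0 0 0 0 1; 0 120 0 0 0 0 1; 0 180 0 0 0 0 1; 0 240 0 0 0 0 1; 0 262 0 0 0 0 1; 0 262 0 0 0 0 1; 0 262 50 0 0 0 1; 0 262 90 0 0 0 1; 0 262 99 0 0 0 1; 0 262 99 0 0 0 1; 0 262 99 0 0 0 1"
}}

```text
time_s: 8.2
eef_pos: [0.5407, 0.0228, 0.0642]
eef_rot: [0.001, 0.985, 0.172, 0.001]
wrist_force: [-0.2, 1.5, 0.2]
opening: 0.001
grasp_force: 0.0
```

```bash
python3 - <<'E'
from h import *
print(sensors.get_obs()["eef_pos"])
rows([push(112),push(110),push(106),push(102.6),push(102.6,.032),push(102.6,.032,.16),pose(.4855,.2749,.16,12.6)])
E
```

```text
[0.54073874 0.02278588 0.06417374]
11 1 2 0.002 -0.003 -0.038 1; 13 0 2 0.002 -0.003 -0.003 1; 17 -1 2 0.001 -0.003 0.067 1; 21 -1 2 0.001 -0.003 0.126 1; 6 -3 2 0.001 -0.003 0.126 1; 6 -3 -96 0.001 -0.003 0.126 1; 34 -256 -96 0.001 -0.003 0.126 1;
```

Request:
{"method": "carry_out", "body": {
  "deltas": "6 0 0 0 0 0 1; 12 0 0 0 0 0 1; 15 0 0 0 0 0.03 1; 18 -1 0 0 0 0.07 1; 20 -2 0 0 0 0.1 1; 22 -2 0 0 0 0.125 1; 22 -2 0 0 0 0.125 1; 22 -2 0 0 0 0.125 1; 22 -2 0 0 0 0.125 1"
}}

```text
time_s: 9.32
eef_pos: [0.5593, 0.032, 0.0622]
eef_rot: [-0.0, 0.994, 0.11, 0.0]
wrist_force: [-1.1, -0.2, -0.6]
opening: 0.002
grasp_force: 0.4
```

```bash
python3 - <<'E'
from h import *
o=sensors.get_obs();print(o["eef_pos"],o["wrist_force"])
rows([push(102.6),push(102.6,.032),push(102.6,.032,.16),pose(.4855,.2749,.16,12.6)])
E
```

```text
[0.55928634 0.03203421 0.06220411] [-1.12246959 -0.22964008 -0.59568668]
0 1 0 0.0 0.0 0.001 1; -15 1 0 0.0 0.0 0.001 1; -15 1 -98 0.0 0.0 0.001 1; -19 -253 -98 0.0 0.0 0.001 1;
```

Request:
{"method": "carry_out", "body": {
  "deltas": "-12 0 0 0 0 0 1; -15 0 -50 0 0 0 1; -15 0 -98 0 0 0 1; -19 -60 -98 0 0 0 1; -19 -120 -98 0 0 0 1; -19 -180 -98 0 0 0 1; -19 -240 -98 0 0 0 1; -19 -253 -98 0 0 0 1; -19 -253 -98 0 0 0 1; -19 -253 -98 0 0 0 1; -19 -253 -98 0 0 0 1"
}}

```text
time_s: 10.7
eef_pos: [0.4859, 0.2731, 0.1602]
eef_rot: [0.0, 0.994, 0.109, -0.0]
wrist_force: [-0.2, 0.7, -0.1]
opening: 0.001
grasp_force: 0.0
```

```bash
python3 - <<'E'
from h import *
import cv2
t=vision.camera("top");s=vision.camera("scene")
cv2.imwrite("pics/c7.png",np.hstack([cv2.resize(t[130:180,240:295],(440,400),interpolation=2),cv2.resize(s[138:186,180:236],(356,400),interpolation=2)]))
print(sensors.get_obs()["eef_pos"])
rows([pose(.4855,.2749,.06,12.6),pose(.4855,.2749,.046,12.6)])
f=np.radians(102.6);print([((proj("top",[*(c+r*np.array([np.cos(f),np.sin(f)])),z])-[240,130])*8).round(0) for r,z in((.058,.0865),(.074,.038),(.0865,.038))])
E
```

```text
[0.48589368 0.27350947 0.16030465]
0 -1 100 0.0 0.0 -0.001 1; 0 -1 114 0.0 0.0 -0.001 1; 
[array([157., 144.]), array([102., 195.]), array([ 58., 205.])]
```

View pics/c7.png

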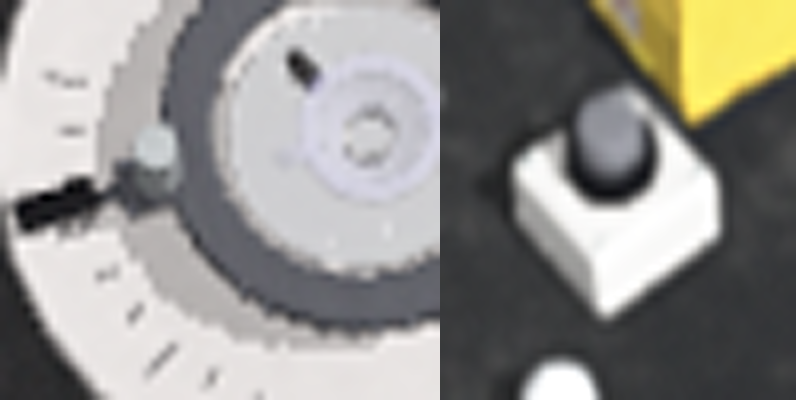

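The pointer nose at about (105,192) runs straight into the inner end of the bar, whose centre is (57,204). The pin at (156,147) is within about 1° of the predicted place, so step 1 is done. Now I'll press the button.

Request:
{"method": "carry_out", "body": {
  "deltas": "0 -1 50 0 0 0 1; 0 -1 90 0 0 0 1; 0 -1 100 0 0 0 1; 0 -1 105 0 0 0 1; 0 -1 109 0 0 0 1; 0 -1 112 0 0 0 1; 0 -1 113 0 0 0 1; 0 -1 113 0 0 0 1; 0 -1 113 0 0 0 1; 0 -1 113 0 0 0 1; 0 -1 113 0 0 0 1"
}}

```text
time_s: 12.18
eef_pos: [0.4863, 0.2758, 0.0486]
eef_rot: [-0.0, 0.994, 0.11, 0.001]
wrist_force: [0.2, -1.2, 5.0]
opening: -0.002
grasp_force: 2.8
```

Request:
{"method": "carry_out", "body": {
  "deltas": "0 0 2 0 0 0 1; 0 0 3 0 0 0 1; 0 0 3 0 0 0 1; 0 0 3 0 0 0 1; 0 0 3 0 0 0 1; 0 0 3 0 0 0 1; 0 0 3 0 0 0 1; 0 0 3 0 0 0 1"
}}

```text
time_s: 13.18
eef_pos: [0.4865, 0.2759, 0.0478]
eef_rot: [0.0, 0.994, 0.11, 0.001]
wrist_force: [-8.1, -5.2, 24.5]
opening: 0.002
grasp_force: 12.2
```

```bash
python3 - <<'E'
from h import *
import cv2
t=vision.camera("top");s=vision.camera("scene")
cv2.imwrite("pics/c8.png",np.hstack([cv2.resize(t[130:180,240:295],(440,400),interpolation=2),cv2.resize(s[138:186,180:236],(356,400),interpolation=2)]))
o=sensors.get_obs();print(o["eef_pos"],o["wrist_force"],o["time_s"])
E
```

```text
[0.48649803 0.27586724 0.04777184] [-7.94858499 -5.14742345 24.08063286] 13.275
```

View pics/c8.png

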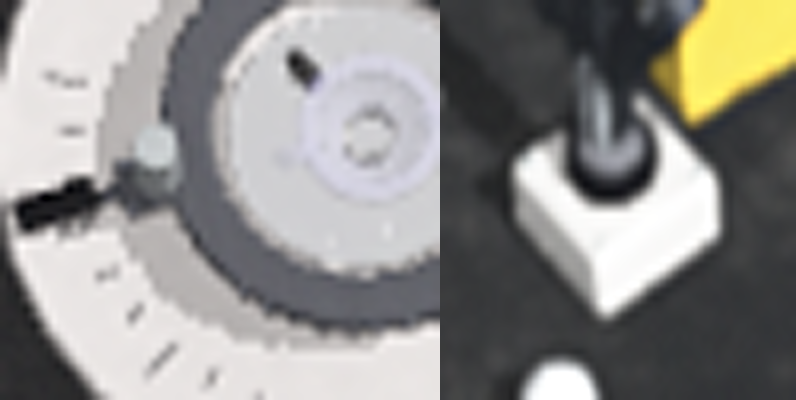

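The fingertips hold the cap on its stop at z 47.8 mm with 24 N, and the pointer still stands at the bar. I'll hand in.

```bash
python3 -c "
from bench import ctrl; print(ctrl.hand_in())"
```

```text
the job is handed in; nothing more can be done
None
```

I lined the ring's pointer up with the bar mark, about 1° off by the last picture, and handed the job in with the shut fingertips holding the lamp button fully down (about 24 N); the hand-in gave no verdict.

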